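# Sort two hot-air nozzles into the tool chest drawer

### The arm

A 6-joint arm with a two-finger parallel gripper is mounted at the origin on the work surface. World frame = base frame: x ahead of the robot, y to its left, z up, the work surface at z = 0. Lengths are in m, angles in rad, forces in N, time in s.
With the tool pointing down it reaches from about 0.3 to 0.775 m from the base axis. Payload 14.6 kg.
Tool frame: the origin (TCP) lies on the centre line of the jaws, within the pads' length; the fingertips stand 11 mm ahead of it and the grasp point (between the pads) lies 8 mm behind it; y points along the fingers, x is the direction in which the jaws open and shut, and the axes are right-handed (so a half turn about y gives the same grasp; the last joint's range is limited). The gripper opens to 94 mm and grips with 3 to 60 N. Pads are 16 mm wide; open, the fingers measure 119 mm over their backs; the gripper's body (75 mm by 177 mm) begins 78 mm behind the grasp point.
Start: joints at [-1.188, 0.3, 1.521, -0, 1.321, -0.067], TCP at [0.239, -0.495, 0.216] pointing down, gripper open.
Joint ranges: [-3.03, 3.03], [-0.79, 2.21], [0.23, 2.52], [-1.04, 4.18], [0, 3.07], [-2.55, 2.55]. Speed limits (rad/s): [2.22, 2.22, 2.57, 3.14, 3.14, 3.14].

### API

Orientations are given as [roll, pitch, yaw] about the fixed x, y, z axes, in that order (R = Rz(yaw) Ry(pitch) Rx(roll)).
In Python, from station import ctrl, imaging gives the robot as it stands. The module is installed in compiled form; this text tells all that it offers.
- The arm moves only by the tool apply_moves, never from a script. Its argument "deltas" is a list of rows, each an object with "dp": the shift along the tool's x, y, z in m, a list of three; "roll": the turn about the tool's y in rad; "grip": the closure, from -1 (fully open) to 1 (shut). In form: [{"dp": [tx, ty, tz], "roll": roll, "grip": grip}, ...]. A call has 1 to 10 rows; each row shifts and turns the commanded pose from where the row before left it, along the tool's axes as they then stand; what a row does not reach is not made up. A row lasts 1/8 s, in which the tool goes at most 62.5 mm and 10.7 degrees, less where a joint would pass 70% of its speed; a pose out of reach is approached as far as the arm can. A call with a gripper value outside its range is refused whole. The fingers move at their own pace and stop on an object; "newtons" is the grip in N (left out, the last holds). Time passes only in rows, so rows that do not move let the fingers close. It gives the time, the measured TCP pose, the force and the opening at its end, in the units of the state.
- ctrl.get_obs(): the state, without advancing time (a new reading comes with each control period).
- imaging.camera(name): name is "scene" or "top"; returns the picture (384x512x3 uint8, blue, green, red); there is no depth.
- imaging.camera_info(name): a dict with "K" (3x3 intrinsics, pixels), "D" ([k1, k2, p1, p2, k3] as OpenCV has them; the pictures are not rectified), "world_from_camera" (4x4, takes a point from camera to world coordinates). Camera axes: x right, y down, z forward; pixel columns grow to the right and rows downward; lengths in m; the calibration is good to about 2 mm. A picture is of the moment at which its call begins. camera_info takes no time and is no camera call.
- ctrl.hand_in(): hands the job in, once; it reports no verdict.
The state is a dict: "time_s": time; "qpos": joint angles; "joint_vel": joint speeds; "tau": joint torques, N m; "ee_pos": TCP position; "eef_rot": TCP orientation; "force": force on the tool from outside, world axes, zero at the start; "moment": the same for the moment, N m; "grip_width": finger opening in m.
Only numpy, scipy, OpenCV 4.12 (cv2) and the standard library are available. Lean on these libraries where they do the work, as an engineer would, in place of code of your own. Each camera call takes 0.05 s, during which the arm holds its last target. There are 200 camera calls.

### The job

Pull the drawer of the red tool chest all the way open and put away the two steel nozzles lying on the bench: each goes in the drawer compartment that already holds a nozzle of the same shape, set down flat on the floor of the compartment, not dropped. Leave the drawer open, and leave the nozzles already in it in their compartments and the other things on the bench where they are.

Things in the scene. Friction and masses are not known exactly. Their poses are not given: they have to be found in the camera images.
- drawer (a joint): Travel of the drawer of the red bench tool chest along its slide, m: 0 shut, 0.18 fully open; found a few cm ajar; it opens along -x of the chest, towards the robot, and stays where it is left. The chest is fixed to the bench, 390 wide, 220 deep, 125 mm high; boxes stand on the back half of its top (up to 160 mm above the bench).
- handle (a point): Middle of the drawer's handle, a level steel bar 10 mm thick and 120 mm long, 45 mm out from the drawer's front, 95 mm above the bench (30 mm below the chest's top). Moves with the drawer; x points into the chest (the drawer opens along -x), y along the bar, z up.
- bay_left (a point): Left (+y) compartment of the drawer: 175 mm wide, 160 mm front to back, walls 34 mm high (drawer front: to 115 mm above the bench). This point: middle of its floor, 56 mm above the bench; moves with the drawer; x to the chest's back, y left, z up. One nozzle lies along its outer side wall; beside the 6 mm middle wall is a free strip 90 mm wide or more.
- bay_right (a point): Right (-y) compartment of the drawer: 175 mm wide, 160 mm front to back, walls 34 mm high (drawer front: to 115 mm above the bench). This point: middle of its floor, 56 mm above the bench; moves with the drawer; x to the chest's back, y left, z up. One nozzle lies along its outer side wall; beside the 6 mm middle wall is a free strip 90 mm wide or more.
- slot_nozzle: Plain steel hot-air nozzle with a wide flat mouth, 95 mm long, 0.25 kg, lying flat: square clamp block 50 x 38 x 38 mm (x -47 to +2 mm; grip it across its width at x -20, 20 mm up), then a flattening spout to a mouth 66 mm wide and 14 mm thick at its +x end. Origin: middle of underside; x towards the mouth, z up. Starts on the bench.
- round_nozzle: Plain steel hot-air nozzle with a round spout, 95 mm long, 0.25 kg, lying flat: square clamp block 50 x 38 x 38 mm (x -47 to +2 mm; grip it across its width at x -20, 20 mm up), then a round tapering spout, 34 to 19 mm in diameter, at its +x end. Origin: middle of underside; x towards the spout, z up. Starts on the bench.
- slot_twin: Plain steel hot-air nozzle with a wide flat mouth, 95 mm long, 0.25 kg, lying flat: square clamp block 50 x 38 x 38 mm (x -47 to +2 mm; grip it across its width at x -20, 20 mm up), then a flattening spout to a mouth 66 mm wide and 14 mm thick at its +x end. Origin: middle of underside; x towards the mouth, z up. Starts in the drawer, in one of the compartments, mouth to the front.
- round_twin: Plain steel hot-air nozzle with a round spout, 95 mm long, 0.25 kg, lying flat: square clamp block 50 x 38 x 38 mm (x -47 to +2 mm; grip it across its width at x -20, 20 mm up), then a round tapering spout, 34 to 19 mm in diameter, at its +x end. Origin: middle of underside; x towards the spout, z up. Starts in the drawer, in the other compartment, spout to the front.
- screwdriver: Bystander: screwdriver with a black handle, 170 mm, lying between the nozzles. x along it.
- wrench: Bystander: steel wrench, 160 mm, lying on the bench. x along it.
- tin: Bystander: can of 60 mm diameter, 70 mm high, upright. Origin under its centre.
- spray: Bystander: can of 56 mm diameter, 170 mm high, upright. Origin under its centre.
- gun_body: Bystander: green hot-air gun body, 190 mm long, 67 mm high, lying along its x. Origin under it.
- mug: Bystander: white mug, 76 mm diameter, 90 mm high.
- tape: Bystander: roll of tape, 100 mm diameter, 25 mm high, lying flat.
Things that resemble listed ones, but are neither listed nor needed, are in the scene too. What is shaped like the round_nozzle but pink is not meant.

How it is judged:
By the outcome, as a careful person would: the job done as asked, in the order asked, and still so for the second after the job is handed in, with the robot touching nothing.
It also fails if it takes over 72 s, if anything falls off the work surface, if the arm or the gripper's body presses on something with over 40 N, if the wrist force passes 120 N, or if a joint passes its speed limit or range.

## Working session

There is one attempt and no reset: what is moved stays moved. The work goes in short steps, Python scripts to look and compute and a tool call to move; the robot and the scene stay as the last step left them, time stands still between calls to the robot, and variables do not carry over. Pictures are saved under pics/ and viewed, about 8 in all and at most 12, crops included, and the job is handed in when it is done.

Besides the shell and the picture viewer there is one more tool, called after "Request:" as name(argument=value, ...) on one line, values as JSON. apply_moves: Moves the arm, as the interface text tells. Its arguments: {"type":"object","properties":{"deltas":{"type":"array"},"newtons":{"type":"number"}},"required":["deltas"]}

```bash
mkdir -p pics
cat > h.py <<'E'
import numpy as np, cv2
from station import ctrl, imaging
def snap(n,f):
    im=imaging.camera(n); cv2.imwrite(f,im); return im
def ray(n,uv,z):
    c=imaging.camera_info(n);T=np.array(c["world_from_camera"])
    p=cv2.undistortPoints(np.array([[uv]],float),np.array(c["K"]),np.array(c["D"]))[0,0]
    d=T[:3,:3]@np.array([p[0],p[1],1]);o=T[:3,3]
    return (o+d*(z-o[2])/d[2]).round(4)
def proj(n,P):
    c=imaging.camera_info(n);T=np.linalg.inv(np.array(c["world_from_camera"]))
    return cv2.projectPoints(np.array(P,float).reshape(-1,1,3),cv2.Rodrigues(T[:3,:3])[0],T[:3,3],np.array(c["K"]),np.array(c["D"]))[0].reshape(-1,2).round(1)
E
python3 - <<'E'
from h import *
a=snap("top","pics/t0.png");b=snap("scene","pics/s0.png")
for n in("top","scene"):
    c=imaging.camera_info(n);print(n,np.array(c["world_from_camera"]).round(3).tolist(),np.array(c["K"]).round(1).tolist())
    cv2.imwrite(f"pics/{n}0b.png",cv2.resize({"top":a,"scene":b}[n],(800,600),interpolation=cv2.INTER_CUBIC))
print(ctrl.get_obs())
E
```

```text
top [[-0.015, -0.988, 0.156, 0.294], [-1.0, 0.014, -0.008, 0.012], [0.006, -0.156, -0.988, 1.673], [0.0, 0.0, 0.0, 1.0]] [[441.5, 0.0, 250.9], [0.0, 441.5, 187.7], [0.0, 0.0, 1.0]]
scene [[0.886, 0.261, -0.383, 1.196], [0.463, -0.533, 0.708, -1.161], [-0.019, -0.805, -0.593, 1.058], [0.0, 0.0, 0.0, 1.0]] [[434.1, 0.0, 261.3], [0.0, 434.1, 194.4], [0.0, 0.0, 1.0]]
{'time_s': 0.1, 'qpos': array([-1.18758696e+00,  3.00396463e-01,  1.52152769e+00,  1.54464609e-05,
        1.32070129e+00, -6.66082871e-02]), 'joint_vel': array([ 0.00015308, -0.00123548, -0.00284131,  0.00055193,  0.00088639,
        0.00081912]), 'tau': array([ 2.43536333e-04, -5.32644403e+01, -3.53283119e+01,  7.09220138e-02,
        2.34943052e-02, -4.18724460e-05]), 'ee_pos': array([ 0.23905196, -0.49507891,  0.21594985]), 'eef_rot': array([-1.57071266e+00,  1.02949881e-03, -1.12098246e+00]), 'force': array([ 0.47985941,  0.75055928, -0.31182748]), 'moment': array([-0.05066292,  0.01202751,  0.01326003]), 'grip_width': 0.09397944989467762}
```

View pics/top0b.png

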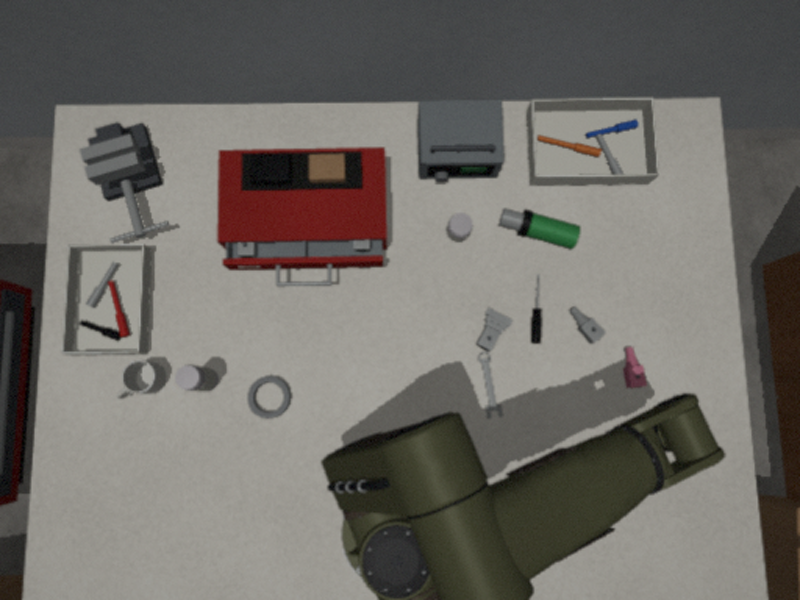

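View pics/scene0b.png

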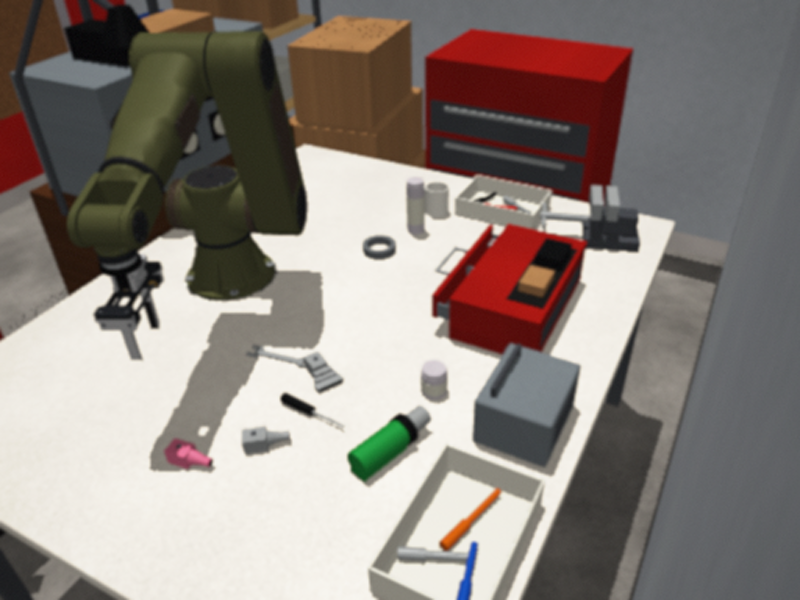

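Run:
```python
from h import *
a=cv2.imread("pics/t0.png")
c1=cv2.resize(a[190:250,295:395],(800,480),interpolation=cv2.INTER_CUBIC)   # x8
c2=cv2.resize(a[145:190,135:255],(800,300),interpolation=cv2.INTER_CUBIC) # x6.67
cv2.imwrite("pics/c0.png",cv2.resize(np.vstack([c1,c2]),None,fx=.76,fy=.76))
```

```text
(no output)
```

View pics/c0.png

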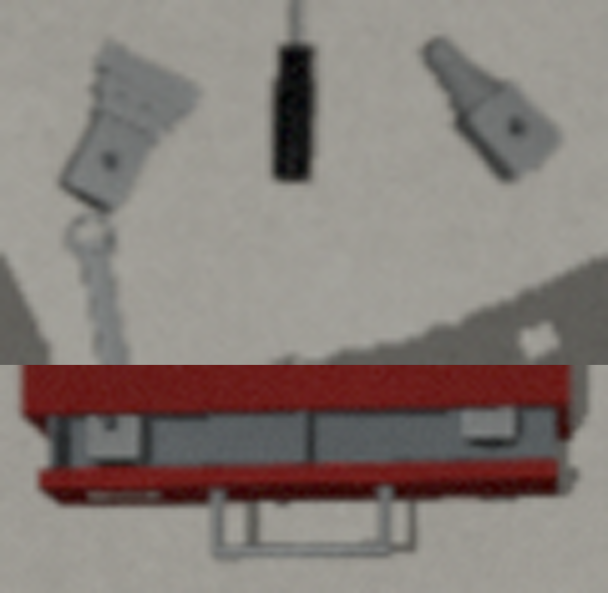

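```bash
cat >> h.py <<'E'
SL=[(-.047,.019,.038),(.002,.019,.038),(.048,.033,.026),(.048,-.033,.026),(.002,-.019,.038),(-.047,-.019,.038)]
RO=[(-.047,.019,.038),(.002,.019,.038),(.002,.017,.02),(.048,.0095,.02),(.048,-.0095,.02),(.002,-.017,.02),(.002,-.019,.038),(-.047,-.019,.038)]
def place(S,x,y,yaw,z=0):
    c,s=np.cos(yaw),np.sin(yaw);return [(x+c*a-s*b,y+s*a+c*b,z+h) for a,b,h in S]
def to(x,y,z,yaw):
    o=ctrl.get_obs();p=np.array(o["ee_pos"]);w=o["eef_rot"][2];d=np.array([x,y,z])-p
    print("now",o["time_s"],p.round(4),np.round(o["eef_rot"],3),"tool dp",np.round([d[0]*np.cos(w)+d[1]*np.sin(w),-d[2],-d[0]*np.sin(w)+d[1]*np.cos(w)],4),"roll",round(w-yaw,3))
E
python3 - <<'E'
from h import *
c1=lambda x,y:(295+x/6.08,190+y/6.08)
c2=lambda x,y:(135+x/5.067,145+(y-365)/5.067)
print("handle",ray("top",c2(213,550),.095),ray("top",c2(390,550),.095))
print("chest front",ray("top",c2(22,412),.125),ray("top",c2(571,400),.125))
print("drawer front top",ray("top",c2(40,475),.115),ray("top",c2(556,460),.115),"inner")
hs=ray("top",c1(110,160),.038);m=ray("top",c1(154,66),.02);r=ray("top",c1(84,197),.03)
ys=np.arctan2(*(m-r)[1::-1])
hr=ray("top",c1(517,127),.038);t=ray("top",c1(435,48),.02);yr=np.arctan2(*(t-hr)[1::-1])
print("slot",hs,m,r,ys,"round",hr,t,yr)
a=cv2.imread("pics/t0.png");im=cv2.resize(a[190:250,295:395],(800,480),interpolation=cv2.INTER_CUBIC)
S=hs[:2]+.0225*np.array([np.cos(ys),np.sin(ys)]);R=hr[:2]+.0225*np.array([np.cos(yr),np.sin(yr)])
print(S,R)
for P in(place(SL,*S,ys),place(RO,*R,yr)):
    q=(proj("top",P)-[295,190]+.5)*8
    cv2.polylines(im,[q.astype(np.int32)],True,(0,0,255),1)
cv2.imwrite("pics/ov.png",im)
to(0,0,0,0)
E
```

```text
handle [0.57   0.2653 0.095 ] [0.5682 0.1389 0.095 ]
chest front [0.6656 0.3963 0.125 ] [0.6693 0.008  0.125 ]
drawer front top [0.6221 0.385  0.115 ] [0.6281 0.0192 0.115 ] inner
slot [ 0.4418 -0.2317  0.038 ] [ 0.5015 -0.2639  0.02  ] [ 0.42   -0.2162  0.03  ] -0.5295227285327504 round [ 0.4585 -0.4814  0.038 ] [ 0.5103 -0.439   0.02  ] 0.6859397274262088
[ 0.46121859 -0.24306523] [ 0.47591104 -0.46714849]
now 0.1 [ 0.2391 -0.4951  0.2159] [-1.571e+00  1.000e-03 -1.121e+00] tool dp [-0.5498  0.2159 -0.    ] roll -1.121
```

View pics/ov.png

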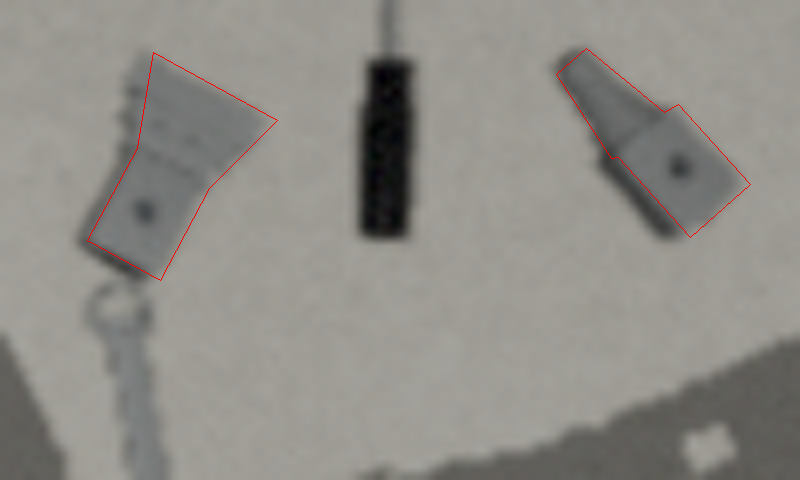

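Request:
apply_moves(deltas=[{"dp": [0,0,0],"roll": -0.16,"grip": 0.05},{"dp": [0,0,0],"roll": -0.16,"grip": 0.05},{"dp": [0,0,0],"roll": -0.16,"grip": 0.05},{"dp": [0,0,0],"roll": -0.16,"grip": 0.05},{"dp": [0,0,0],"roll": -0.16,"grip": 0.05},{"dp": [0,0,0],"roll": -0.16,"grip": 0.05},{"dp": [0,0,0],"roll": -0.16,"grip": 0.05},{"dp": [0.02,0,0.04],"roll": 0,"grip": 0.05},{"dp": [0.02,0,0.04],"roll": 0,"grip": 0.05},{"dp": [0.02,0,0.04],"roll": 0,"grip": 0.05}], newtons=40)

```text
time_s: 1.35
ee_pos: [0.2996, -0.374, 0.2162]
eef_rot: [-1.57, 0.0, -0.001]
force: [0.8, -0.3, 0.3]
grip_width: 0.0448
```

Request:
apply_moves(deltas=[{"dp": [0.022,0,0.046],"roll": 0,"grip": 0.05},{"dp": [0.022,0,0.046],"roll": 0,"grip": 0.05},{"dp": [0.022,0,0.046],"roll": 0,"grip": 0.05},{"dp": [0.022,0,0.046],"roll": 0,"grip": 0.05},{"dp": [0.022,0,0.046],"roll": 0,"grip": 0.05},{"dp": [0.022,0,0.046],"roll": 0,"grip": 0.05},{"dp": [0.022,0,0.046],"roll": 0,"grip": 0.05},{"dp": [0.022,0,0.046],"roll": 0,"grip": 0.05},{"dp": [0.022,0,0.046],"roll": 0,"grip": 0.05},{"dp": [0.022,0,0.046],"roll": 0,"grip": 0.05}])

```text
time_s: 2.6
ee_pos: [0.5201, 0.0861, 0.2163]
eef_rot: [-1.571, 0.0, -0.001]
force: [-0.0, -0.4, -0.2]
grip_width: 0.0445
```

Request:
apply_moves(deltas=[{"dp": [0.01,0,0.038],"roll": 0,"grip": 0.05},{"dp": [0.01,0,0.038],"roll": 0,"grip": 0.05},{"dp": [0.01,0,0.04],"roll": 0,"grip": 0.05},{"dp": [0.019,0,0],"roll": 0,"grip": 0.05},{"dp": [0,0.02,0],"roll": 0,"grip": 0.05},{"dp": [0,0,0],"roll": 0,"grip": 0.05}])

```text
time_s: 3.35
ee_pos: [0.5681, 0.2002, 0.1947]
eef_rot: [-1.572, 0.003, -0.001]
force: [-0.9, -0.6, 0.2]
grip_width: 0.0449
```

Request:
apply_moves(deltas=[{"dp": [0,0.025,0],"roll": 0,"grip": 0.05},{"dp": [0,0.025,0],"roll": 0,"grip": 0.05},{"dp": [0,0.02,0],"roll": 0,"grip": 0.05},{"dp": [0,0.02,0],"roll": 0,"grip": 0.05},{"dp": [0,0.02,0],"roll": 0,"grip": 0.05},{"dp": [0,0,0],"roll": 0,"grip": 0.05}])

```text
time_s: 4.1
ee_pos: [0.5683, 0.2002, 0.0859]
eef_rot: [-1.571, 0.002, -0.001]
force: [0.0, 0.5, -0.3]
grip_width: 0.0449
```

Request:
apply_moves(deltas=[{"dp": [0,0,0],"roll": 0,"grip": 0.5},{"dp": [0,0,0],"roll": 0,"grip": 1},{"dp": [0,0,0],"roll": 0,"grip": 1},{"dp": [0,0,0],"roll": 0,"grip": 1},{"dp": [0,0,0],"roll": 0,"grip": 1}], newtons=40)

```text
time_s: 4.72
ee_pos: [0.5692, 0.2004, 0.0869]
eef_rot: [-1.571, -0.001, -0.001]
force: [2.2, -1.2, 2.7]
grip_width: 0.0088
```

Request:
apply_moves(deltas=[{"dp": [-0.008,0,0],"roll": 0,"grip": 1},{"dp": [-0.012,0,0],"roll": 0,"grip": 1},{"dp": [-0.015,0,0],"roll": 0,"grip": 1},{"dp": [-0.015,0,0],"roll": 0,"grip": 1},{"dp": [-0.015,0,0],"roll": 0,"grip": 1},{"dp": [-0.015,0,0],"roll": 0,"grip": 1},{"dp": [-0.015,0,0],"roll": 0,"grip": 1},{"dp": [-0.012,0,0],"roll": 0,"grip": 1},{"dp": [-0.008,0,0],"roll": 0,"grip": 1}])

```text
time_s: 5.85
ee_pos: [0.4532, 0.1997, 0.0869]
eef_rot: [-1.572, -0.001, -0.001]
force: [3.1, -8.5, 7.1]
grip_width: 0.0088
```

Request:
apply_moves(deltas=[{"dp": [-0.005,0,0],"roll": 0,"grip": 1},{"dp": [-0.005,0,0],"roll": 0,"grip": 1}])

```text
time_s: 6.1
ee_pos: [0.4434, 0.1996, 0.0869]
eef_rot: [-1.572, -0.001, -0.001]
force: [2.1, -9.5, 8.9]
grip_width: 0.0086
```

Request:
apply_moves(deltas=[{"dp": [-0.004,0,-0.001],"roll": 0,"grip": 1},{"dp": [-0.004,0,0],"roll": 0,"grip": 1}])

```text
time_s: 6.35
ee_pos: [0.4428, 0.1996, 0.0873]
eef_rot: [-1.568, -0.02, -0.001]
force: [80.7, -0.4, -52.3]
grip_width: 0.009
```

Request:
apply_moves(deltas=[{"dp": [-0.004,0,0],"roll": 0,"grip": 1}])

```text
time_s: 6.48
ee_pos: [0.4402, 0.1996, 0.0873]
eef_rot: [-1.568, -0.023, -0.002]
force: [81.4, -0.5, -50.7]
grip_width: 0.0143
```

Request:
apply_moves(deltas=[{"dp": [-0.003,0,0],"roll": 0,"grip": 1}])

```text
time_s: 6.6
ee_pos: [0.4373, 0.1996, 0.0872]
eef_rot: [-1.567, -0.022, -0.002]
force: [81.2, -0.7, -52.2]
grip_width: 0.0201
```

Request:
apply_moves(deltas=[{"dp": [0.007,0,0],"roll": 0,"grip": 0.05},{"dp": [0.005,0,0],"roll": 0,"grip": 0.05},{"dp": [0,0,0],"roll": 0,"grip": 0.05},{"dp": [0,0,0],"roll": 0,"grip": 0.05}])

```text
time_s: 7.1
ee_pos: [0.4402, 0.1995, 0.0863]
eef_rot: [-1.571, 0.001, -0.001]
force: [-0.0, -0.3, -1.2]
grip_width: 0.0446
```

Request:
apply_moves(deltas=[{"dp": [0,-0.02,0],"roll": 0,"grip": 0.05},{"dp": [0,-0.04,0],"roll": 0,"grip": 0.05},{"dp": [0,-0.04,0],"roll": 0,"grip": 0.05},{"dp": [0,-0.04,0],"roll": 0,"grip": 0.05},{"dp": [0,0,-0.05],"roll": 0,"grip": -1},{"dp": [0,0,-0.05],"roll": 0,"grip": -1},{"dp": [0,0,-0.05],"roll": 0,"grip": -1},{"dp": [0,0,-0.05],"roll": 0,"grip": -1},{"dp": [0,0,-0.05],"roll": 0,"grip": -1},{"dp": [0,0,-0.05],"roll": 0,"grip": -1}])

```text
time_s: 8.35
ee_pos: [0.44, -0.1018, 0.2265]
eef_rot: [-1.571, -0.0, -0.001]
force: [0.5, 0.6, -0.0]
grip_width: 0.0939
```

Run:
```python
from h import *
a=snap("top","pics/t1.png");b=snap("scene","pics/s1.png")
cv2.imwrite("pics/c1.png",cv2.resize(a[130:230,120:280],(800,500),interpolation=cv2.INTER_CUBIC))
# grip point at x=-20 mm
g=np.array([.4612,-.2431])-.020*np.array([np.cos(-.53),np.sin(-.53)]);print(g)
to(*g,.2,-.53+1.5708)
```

```text
[ 0.44394386 -0.23298933]
now 8.45 [ 0.4399 -0.1036  0.2263] [-1.571  0.    -0.005] tool dp [ 0.0046  0.0263 -0.1294] roll -1.046
```

View pics/c1.png

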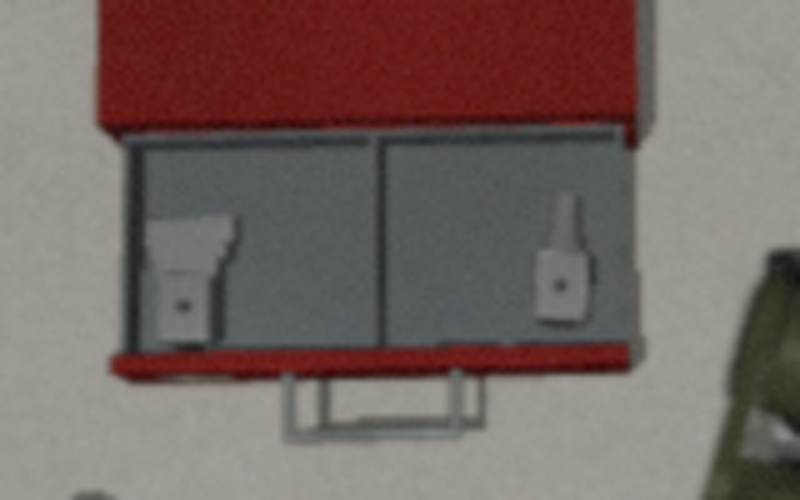

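Request:
apply_moves(deltas=[{"dp": [0.002,0.02,-0.043],"roll": 0,"grip": -0.5},{"dp": [0.001,0.02,-0.043],"roll": 0,"grip": -0.5},{"dp": [0.001,0.02,-0.043],"roll": 0,"grip": -0.5},{"dp": [0,0,0],"roll": -0.174,"grip": -0.5},{"dp": [0,0,0],"roll": -0.174,"grip": -0.5},{"dp": [0,0,0],"roll": -0.174,"grip": -0.5},{"dp": [0,0,0],"roll": -0.174,"grip": -0.5},{"dp": [0,0,0],"roll": -0.174,"grip": -0.5},{"dp": [0,0,0],"roll": -0.174,"grip": -0.5},{"dp": [0,0,0],"roll": 0,"grip": -0.5}])

```text
time_s: 9.7
ee_pos: [0.4444, -0.2287, 0.1664]
eef_rot: [-1.571, -0.0, 1.043]
force: [0.2, -0.1, 0.3]
grip_width: 0.0703
```

Run:
```python
from h import *
c=lambda x,y:(120+x/5-.5,130+y/5-.5)
print("mid wall back/front top",ray("top",c(380,142),.09),ray("top",c(380,345),.09))
print("left wall top",ray("top",c(130,250),.09),"right",ray("top",c(632,250),.09))
print("handle",ray("top",c(285,435),.095),ray("top",c(462,430),.095),"front",ray("top",c(120,355),.115),ray("top",c(628,345),.115))
print("chest",ray("top",c(100,125),.125),ray("top",c(635,120),.125), "back corners of chest front face")
print("slot twin hole",ray("top",c(183,306),.094),"mouth R/L",ray("top",c(240,220),.08),ray("top",c(148,220),.08))
print("round twin hole",ray("top",c(560,286),.094),"tip",ray("top",c(568,194),.08))
to(.4439,-.233,.016,1.041)
```

```text
mid wall back/front top [0.6577 0.1995 0.09  ] [0.5076 0.1988 0.09  ]
left wall top [0.5798 0.3804 0.09  ] right [0.5748 0.0158 0.09  ]
handle [0.443  0.2658 0.095 ] [0.4447 0.1393 0.095 ] front [0.4997 0.38   0.115 ] [0.5017 0.0195 0.115 ]
chest [0.6648 0.3957 0.125 ] [0.6635 0.0123 0.125 ] back corners of chest front face
slot twin hole [0.5375 0.3405 0.094 ] mouth R/L [0.6029 0.3029 0.08  ] [0.6038 0.3701 0.08  ]
round twin hole [0.5483 0.0683 0.094 ] tip [0.6191 0.0624 0.08  ]
now 9.7 [ 0.4444 -0.2287  0.1664] [-1.571 -0.     1.043] tool dp [-0.004   0.1504 -0.0017] roll 0.002
```

Request:
apply_moves(deltas=[{"dp": [-0.004,0.03,-0.002],"roll": 0,"grip": -0.5},{"dp": [0,0.04,0],"roll": 0,"grip": -0.5},{"dp": [0,0.04,0],"roll": 0,"grip": -0.5},{"dp": [0,0.02,0],"roll": 0,"grip": -0.5},{"dp": [0,0.015,0],"roll": 0,"grip": -0.5},{"dp": [0,0.005,0],"roll": 0,"grip": -0.5},{"dp": [0,0,0],"roll": 0,"grip": -0.5}])

```text
time_s: 10.58
ee_pos: [0.4443, -0.234, 0.0168]
eef_rot: [-1.571, -0.0, 1.042]
force: [0.4, -0.3, -0.3]
grip_width: 0.0708
```

Request:
apply_moves(deltas=[{"dp": [0,0,0],"roll": 0,"grip": 0},{"dp": [0,0,0],"roll": 0,"grip": 0.3},{"dp": [0,0,0],"roll": 0,"grip": 1},{"dp": [0,0,0],"roll": 0,"grip": 1},{"dp": [0,0,0],"roll": 0,"grip": 1}], newtons=35)

```text
time_s: 11.2
ee_pos: [0.4444, -0.234, 0.0167]
eef_rot: [-1.571, -0.0, 1.043]
force: [0.5, 2.7, 4.9]
grip_width: 0.0377
```

Request:
apply_moves(deltas=[{"dp": [0,-0.02,0],"roll": 0,"grip": 1},{"dp": [0,-0.03,0],"roll": 0,"grip": 1},{"dp": [0,-0.05,0],"roll": 0,"grip": 1},{"dp": [0,-0.05,0],"roll": 0,"grip": 1},{"dp": [0,-0.03,0],"roll": 0,"grip": 1},{"dp": [0,0,0],"roll": -0.132,"grip": 1},{"dp": [0,0,0],"roll": -0.132,"grip": 1},{"dp": [0,0,0],"roll": -0.132,"grip": 1},{"dp": [0,0,0],"roll": -0.132,"grip": 1},{"dp": [0,0,0],"roll": 0,"grip": 1}])

```text
time_s: 12.45
ee_pos: [0.4438, -0.2339, 0.196]
eef_rot: [-1.57, -0.0, 1.57]
force: [-0.4, -0.4, -2.2]
grip_width: 0.0379
```

Request:
apply_moves(deltas=[{"dp": [0.0484,0,-0.0116],"roll": 0,"grip": 1},{"dp": [0.0484,0,-0.0116],"roll": 0,"grip": 1},{"dp": [0.0484,0,-0.0116],"roll": 0,"grip": 1},{"dp": [0.0484,0,-0.0116],"roll": 0,"grip": 1},{"dp": [0.0484,0,-0.0116],"roll": 0,"grip": 1},{"dp": [0.0484,0,-0.0116],"roll": 0,"grip": 1},{"dp": [0.0484,0,-0.0116],"roll": 0,"grip": 1},{"dp": [0.0484,0,-0.0116],"roll": 0,"grip": 1},{"dp": [0.0484,0,-0.0116],"roll": 0,"grip": 1},{"dp": [0.0484,0,-0.0116],"roll": 0,"grip": 1}])

```text
time_s: 13.7
ee_pos: [0.5601, 0.2516, 0.1961]
eef_rot: [-1.57, 0.0, 1.567]
force: [0.4, -0.4, -1.1]
grip_width: 0.0379
```

Request:
apply_moves(deltas=[{"dp": [0,0,0],"roll": 0,"grip": 1},{"dp": [0,0.03,0],"roll": 0,"grip": 1},{"dp": [0,0.03,0],"roll": 0,"grip": 1},{"dp": [0,0,0],"roll": 0,"grip": 1}])

```text
time_s: 14.2
ee_pos: [0.559, 0.2489, 0.1344]
eef_rot: [-1.567, 0.002, 1.568]
force: [-0.2, 0.2, -0.5]
grip_width: 0.0377
```

Run:
```python
from h import *
b=snap("scene","pics/s2.png");a=snap("top","pics/t2.png")
u=proj("scene",[.58,.2,.07])[0].astype(int);print(u)
v=cv2.resize(b[u[1]-50:u[1]+50,u[0]-65:u[0]+65],(780,600),interpolation=cv2.INTER_CUBIC);cv2.imwrite("pics/c2.png",v)
to(.56,.25,.0735,1.571)
```

```text
[286 172]
now 14.3 [0.5604 0.2497 0.1375] [-1.571 -0.     1.569] tool dp [0.0003 0.064  0.0004] roll -0.002
```

View pics/c2.png

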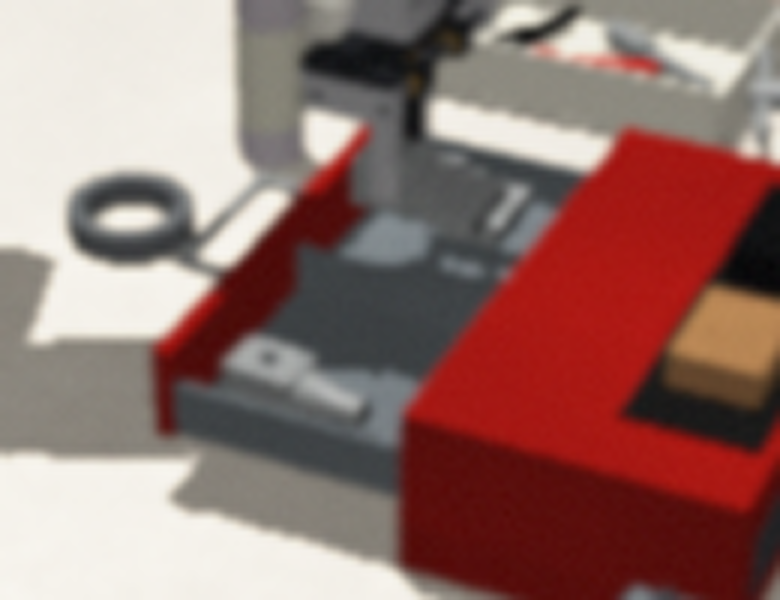

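Request:
apply_moves(deltas=[{"dp": [0,0.02,0],"roll": 0,"grip": 1},{"dp": [0,0.02,0],"roll": 0,"grip": 1},{"dp": [0,0.012,0],"roll": 0,"grip": 1},{"dp": [0,0.006,0],"roll": 0,"grip": 1},{"dp": [0,0.003,0],"roll": 0,"grip": 1},{"dp": [0,0,0],"roll": 0,"grip": 1}])

```text
time_s: 15.05
ee_pos: [0.5602, 0.2501, 0.0759]
eef_rot: [-1.571, -0.0, 1.571]
force: [-0.2, -0.0, -1.7]
grip_width: 0.0377
```

Request:
apply_moves(deltas=[{"dp": [0,0.001,0],"roll": 0,"grip": 1},{"dp": [0,0,0],"roll": 0,"grip": 1}])

```text
time_s: 15.3
ee_pos: [0.5601, 0.2501, 0.0746]
eef_rot: [-1.571, -0.0, 1.571]
force: [0.6, 0.1, -1.4]
grip_width: 0.0379
```

Request:
apply_moves(deltas=[{"dp": [0,0.001,0],"roll": 0,"grip": 1},{"dp": [0,0,0],"roll": 0,"grip": 1}])

```text
time_s: 15.55
ee_pos: [0.56, 0.2501, 0.0734]
eef_rot: [-1.571, 0.0, 1.571]
force: [0.2, -0.2, -1.6]
grip_width: 0.0375
```

Request:
apply_moves(deltas=[{"dp": [0,0.001,0],"roll": 0,"grip": 1},{"dp": [0,0,0],"roll": 0,"grip": 1}])

```text
time_s: 15.8
ee_pos: [0.5601, 0.2501, 0.0727]
eef_rot: [-1.571, -0.0, 1.571]
force: [-1.2, -0.5, 3.1]
grip_width: 0.038
```

Request:
apply_moves(deltas=[{"dp": [0,0,0],"roll": 0,"grip": 0.1},{"dp": [0,0,0],"roll": 0,"grip": -0.1},{"dp": [0,0,0],"roll": 0,"grip": -0.1},{"dp": [0,-0.015,0],"roll": 0,"grip": -0.1},{"dp": [0,-0.03,0],"roll": 0,"grip": -0.1},{"dp": [0,-0.05,0],"roll": 0,"grip": -0.1},{"dp": [0,-0.05,0],"roll": 0,"grip": -0.1},{"dp": [-0.06,0,0.01],"roll": 0,"grip": -0.5},{"dp": [-0.06,0,0.01],"roll": 0,"grip": -0.5},{"dp": [-0.06,0,0.01],"roll": 0,"grip": -0.5}])

```text
time_s: 17.05
ee_pos: [0.5295, 0.0684, 0.2187]
eef_rot: [-1.572, -0.0, 1.571]
force: [0.7, -0.6, 0.6]
grip_width: 0.0707
```

Run:
```python
from h import *
g=np.array([.4759,-.4671])-.020*np.array([np.cos(.686),np.sin(.686)]);print(g)
to(*g,.2,-.885)
```

```text
[ 0.46042428 -0.47976894]
now 17.05 [0.5295 0.0684 0.2187] [-1.572 -0.     1.571] tool dp [-0.5481  0.0187  0.0694] roll 2.456
```

Request:
apply_moves(deltas=[{"dp": [-0.0548,0,0.007],"roll": 0,"grip": -0.5},{"dp": [-0.0548,0,0.007],"roll": 0,"grip": -0.5},{"dp": [-0.0548,0,0.007],"roll": 0,"grip": -0.5},{"dp": [-0.0548,0,0.007],"roll": 0,"grip": -0.5},{"dp": [-0.0548,0,0.007],"roll": 0,"grip": -0.5},{"dp": [-0.0548,0,0.007],"roll": 0,"grip": -0.5},{"dp": [-0.0548,0,0.007],"roll": 0,"grip": -0.5},{"dp": [-0.0548,0,0.007],"roll": 0,"grip": -0.5},{"dp": [-0.0548,0,0.007],"roll": 0,"grip": -0.5},{"dp": [-0.0548,0,0.007],"roll": 0,"grip": -0.5}])

```text
time_s: 18.3
ee_pos: [0.4597, -0.4797, 0.2188]
eef_rot: [-1.572, 0.001, 1.571]
force: [1.4, -0.3, -0.0]
grip_width: 0.0703
```

Request:
apply_moves(deltas=[{"dp": [0,0,0],"roll": 0.175,"grip": -0.5},{"dp": [0,0,0],"roll": 0.175,"grip": -0.5},{"dp": [0,0,0],"roll": 0.175,"grip": -0.5},{"dp": [0,0,0],"roll": 0.175,"grip": -0.5},{"dp": [0,0,0],"roll": 0.175,"grip": -0.5},{"dp": [0,0,0],"roll": 0.175,"grip": -0.5},{"dp": [0,0,0],"roll": 0.175,"grip": -0.5}])

```text
time_s: 19.18
ee_pos: [0.4602, -0.4779, 0.2187]
eef_rot: [-1.572, -0.0, 0.34]
force: [-0.6, 0.1, 0.0]
grip_width: 0.0708
```

Request:
apply_moves(deltas=[{"dp": [0,0,0],"roll": 0.175,"grip": -0.5},{"dp": [0,0,0],"roll": 0.175,"grip": -0.5},{"dp": [0,0,0],"roll": 0.175,"grip": -0.5},{"dp": [0,0,0],"roll": 0.175,"grip": -0.5},{"dp": [0,0,0],"roll": 0.175,"grip": -0.5},{"dp": [0,0,0],"roll": 0.175,"grip": -0.5},{"dp": [0,0,0],"roll": 0.175,"grip": -0.5},{"dp": [0,0,0],"roll": 0,"grip": -0.5}])

```text
time_s: 20.18
ee_pos: [0.4602, -0.478, 0.2185]
eef_rot: [-1.571, -0.001, -0.878]
force: [0.2, -0.5, -0.7]
grip_width: 0.0703
```

Run:
```python
from h import *
to(.4604,-.4798,.016,-.885)
```

```text
now 20.175 [ 0.4602 -0.478   0.2185] [-1.571e+00 -1.000e-03 -8.780e-01] tool dp [ 0.0016  0.2025 -0.001 ] roll 0.007
```

Request:
apply_moves(deltas=[{"dp": [0.002,0.05,-0.001],"roll": 0.007,"grip": -0.5},{"dp": [0,0.05,0],"roll": 0,"grip": -0.5},{"dp": [0,0.04,0],"roll": 0,"grip": -0.5},{"dp": [0,0.03,0],"roll": 0,"grip": -0.5},{"dp": [0,0.02,0],"roll": 0,"grip": -0.5},{"dp": [0,0.009,0],"roll": 0,"grip": -0.5},{"dp": [0,0.003,0],"roll": 0,"grip": -0.5},{"dp": [0,0,0],"roll": 0,"grip": -0.5}])

```text
time_s: 21.18
ee_pos: [0.461, -0.4804, 0.0163]
eef_rot: [-1.571, -0.001, -0.886]
force: [-0.2, -0.5, -0.7]
grip_width: 0.0705
```

Request:
apply_moves(deltas=[{"dp": [0,0,0],"roll": 0,"grip": 0},{"dp": [0,0,0],"roll": 0,"grip": 0.3},{"dp": [0,0,0],"roll": 0,"grip": 1},{"dp": [0,0,0],"roll": 0,"grip": 1},{"dp": [0,0,0],"roll": 0,"grip": 1}])

```text
time_s: 21.8
ee_pos: [0.4606, -0.4801, 0.0156]
eef_rot: [-1.571, 0.0, -0.886]
force: [-1.5, 2.4, 1.6]
grip_width: 0.0377
```

Request:
apply_moves(deltas=[{"dp": [0,-0.02,0],"roll": 0,"grip": 1},{"dp": [0,-0.03,0],"roll": 0,"grip": 1},{"dp": [0,-0.05,0],"roll": 0,"grip": 1},{"dp": [0,-0.05,0],"roll": 0,"grip": 1},{"dp": [0,-0.03,0],"roll": 0,"grip": 1},{"dp": [0,0,0],"roll": 0.137,"grip": 1},{"dp": [0,0,0],"roll": 0.137,"grip": 1},{"dp": [0,0,0],"roll": 0.137,"grip": 1},{"dp": [0,0,0],"roll": 0.137,"grip": 1},{"dp": [0,0,0],"roll": 0.138,"grip": 1}])

```text
time_s: 23.05
ee_pos: [0.4606, -0.4801, 0.1967]
eef_rot: [-1.57, -0.001, -1.577]
force: [-0.6, -0.3, -2.4]
grip_width: 0.0379
```

Run:
```python
from h import *
to(.56,.145,.2,-1.571)
```

```text
now 23.05 [ 0.4606 -0.4801  0.1967] [-1.570e+00 -1.000e-03 -1.577e+00] tool dp [-0.6256 -0.0033  0.0958] roll -0.006
```

Request:
apply_moves(deltas=[{"dp": [-0.052,0,0.008],"roll": -0.006,"grip": 1},{"dp": [-0.052,0,0.008],"roll": 0,"grip": 1},{"dp": [-0.052,0,0.008],"roll": 0,"grip": 1},{"dp": [-0.052,0,0.008],"roll": 0,"grip": 1},{"dp": [-0.052,0,0.008],"roll": 0,"grip": 1},{"dp": [-0.052,0,0.008],"roll": 0,"grip": 1},{"dp": [-0.052,0,0.008],"roll": 0,"grip": 1},{"dp": [-0.052,0,0.008],"roll": 0,"grip": 1},{"dp": [-0.052,0,0.008],"roll": 0,"grip": 1},{"dp": [-0.052,0,0.008],"roll": 0,"grip": 1}])

```text
time_s: 24.3
ee_pos: [0.5385, 0.0419, 0.1968]
eef_rot: [-1.569, 0.0, -1.566]
force: [1.3, 0.7, -2.3]
grip_width: 0.0376
```

Request:
apply_moves(deltas=[{"dp": [-0.052,0,0.008],"roll": 0,"grip": 1},{"dp": [-0.052,0,0.008],"roll": 0,"grip": 1},{"dp": [0,0,0],"roll": 0,"grip": 1},{"dp": [0,0.03,0],"roll": 0,"grip": 1},{"dp": [0,0.03,0],"roll": 0,"grip": 1},{"dp": [0,0,0],"roll": 0,"grip": 1},{"dp": [0,0,0],"roll": 0,"grip": 1}])

```text
time_s: 25.18
ee_pos: [0.5546, 0.1439, 0.1372]
eef_rot: [-1.569, 0.0, -1.566]
force: [-0.5, 1.0, -2.2]
grip_width: 0.038
```

Run:
```python
from h import *
b=snap("scene","pics/s3.png")
v=cv2.resize(b[122:222,221:351],(780,600),interpolation=cv2.INTER_CUBIC);cv2.imwrite("pics/c3.png",v)
to(.56,.145,.0716,-1.571)
```

```text
now 25.225 [0.5547 0.1441 0.1373] [-1.568  0.    -1.566] tool dp [-0.0009  0.0657  0.0053] roll 0.005
```

View pics/c3.png

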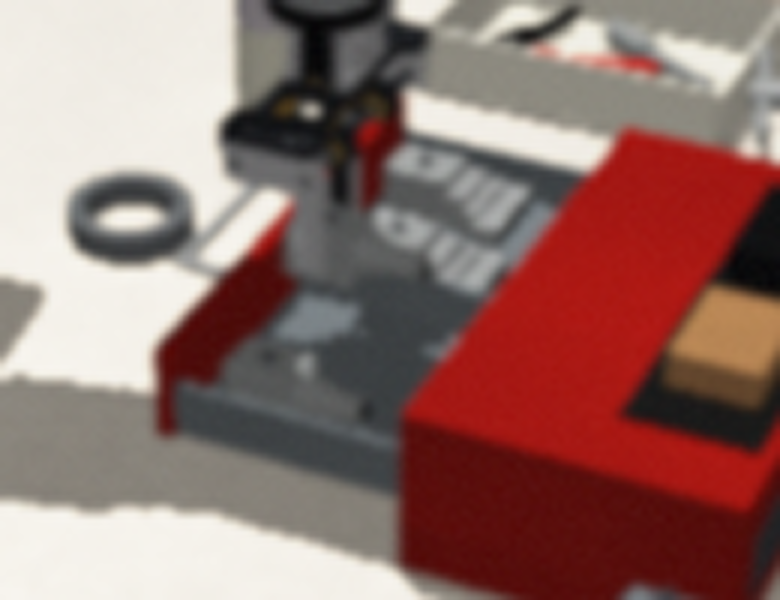

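Both slot nozzles lie flat in the left bay (around px 450,180 and 440,245). The round nozzle is held level over the free strip of the right bay. Lowering it now.

Request:
apply_moves(deltas=[{"dp": [-0.001,0.02,0.005],"roll": 0.005,"grip": 1},{"dp": [0,0.02,0],"roll": 0,"grip": 1},{"dp": [0,0.012,0],"roll": 0,"grip": 1},{"dp": [0,0.007,0],"roll": 0,"grip": 1},{"dp": [0,0.003,0],"roll": 0,"grip": 1},{"dp": [0,0.001,0],"roll": 0,"grip": 1},{"dp": [0,0,0],"roll": 0,"grip": 1}])

```text
time_s: 26.1
ee_pos: [0.5592, 0.1454, 0.0728]
eef_rot: [-1.57, 0.0, -1.571]
force: [-0.2, -0.7, -2.6]
grip_width: 0.0378
```

Request:
apply_moves(deltas=[{"dp": [0,0.001,0],"roll": 0,"grip": 1},{"dp": [0,0,0],"roll": 0,"grip": 1}])

```text
time_s: 26.35
ee_pos: [0.559, 0.1453, 0.0715]
eef_rot: [-1.571, 0.0, -1.571]
force: [-0.7, 0.7, -2.6]
grip_width: 0.0382
```

Request:
apply_moves(deltas=[{"dp": [0,0.001,0],"roll": 0,"grip": 1},{"dp": [0,0,0],"roll": 0,"grip": 1}])

```text
time_s: 26.6
ee_pos: [0.5595, 0.1453, 0.0715]
eef_rot: [-1.569, 0.0, -1.571]
force: [-1.1, -1.1, 6.6]
grip_width: 0.0378
```

Contact with the floor (+6.6 N). Release, rise straight up, withdraw clear of the drawer.

Request:
apply_moves(deltas=[{"dp": [0,0,0],"roll": 0,"grip": 0.1},{"dp": [0,0,0],"roll": 0,"grip": -0.1},{"dp": [0,0,0],"roll": 0,"grip": -0.1},{"dp": [0,-0.015,0],"roll": 0,"grip": -0.1},{"dp": [0,-0.03,0],"roll": 0,"grip": -0.1},{"dp": [0,-0.05,0],"roll": 0,"grip": -0.1},{"dp": [0,-0.06,0],"roll": 0,"grip": -0.1},{"dp": [0.05,0,-0.02],"roll": 0,"grip": -0.1},{"dp": [0.05,0,-0.02],"roll": 0,"grip": -0.1},{"dp": [0.05,0,-0.02],"roll": 0,"grip": -0.1}])

```text
time_s: 27.85
ee_pos: [0.4981, -0.006, 0.2267]
eef_rot: [-1.569, -0.0, -1.571]
force: [0.8, -0.7, -0.4]
grip_width: 0.0515
```

Request:
apply_moves(deltas=[{"dp": [0.05,0,0],"roll": 0,"grip": -0.1},{"dp": [0.05,0,0],"roll": 0,"grip": -0.1},{"dp": [0.05,0,0],"roll": 0,"grip": -0.1},{"dp": [0.05,0,0],"roll": 0,"grip": -0.1},{"dp": [0.05,0,0],"roll": 0,"grip": -0.1},{"dp": [0,0,0],"roll": 0,"grip": -0.1},{"dp": [0,0,0],"roll": 0,"grip": -0.1}])

```text
time_s: 28.72
ee_pos: [0.4989, -0.2542, 0.226]
eef_rot: [-1.57, -0.0, -1.571]
force: [0.5, 1.0, -0.3]
grip_width: 0.0518
```

Run:
```python
from h import *
a=snap("top","pics/t4.png");b=snap("scene","pics/s4.png")
c=lambda im,y,x,h,w:cv2.resize(im[y:y+h,x:x+w],(400,300),interpolation=cv2.INTER_CUBIC)
cv2.imwrite("pics/c4.png",np.vstack([np.hstack([c(a,130,120,120,160),c(b,122,221,98,130)]),np.hstack([c(a,0,0,384,512),c(b,0,0,384,512)])]))
# drawer shift by phase correlation / template of handle between t1 and t4
t1=cv2.imread("pics/t1.png");t=t1[170:224,160:225]
r=cv2.matchTemplate(a[165:230,150:235],t,cv2.TM_CCOEFF_NORMED);print(cv2.minMaxLoc(r),"expect loc (10,5)")
print(ctrl.get_obs()["ee_pos"],ctrl.get_obs()["force"])
```

```text
(0.2750227451324463, 0.9575023055076599, (0, 0), (10, 5)) expect loc (10,5)
[ 0.49907419 -0.25363708  0.22598194] [-0.31223831  0.2910301   0.47773849]
```

View pics/c4.png

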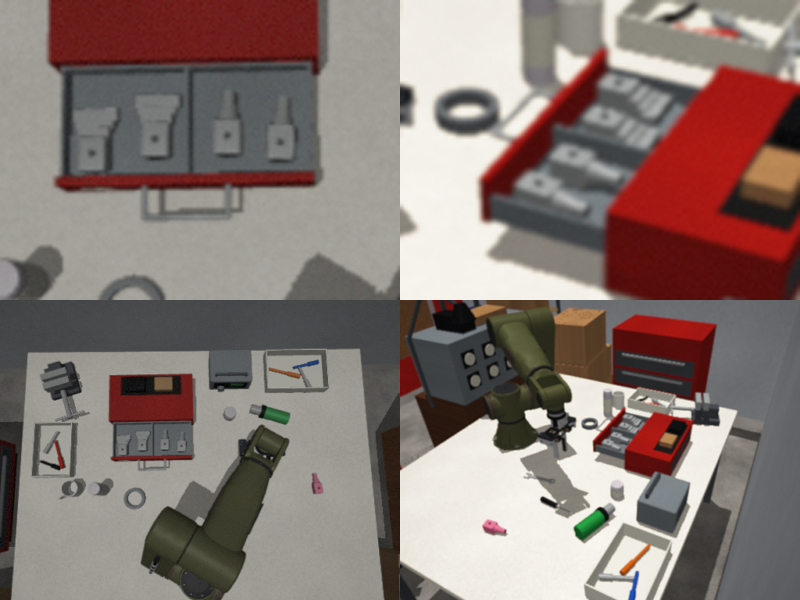

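```bash
python3 -c "
from station import ctrl
print(ctrl.hand_in())"
```

```text
the job is handed in; nothing more can be done
None
```

I pulled the drawer open to its stop and put both nozzles away. The slot nozzle is in the left bay and the round nozzle in the right bay, each beside its twin. The job was handed in at about 29 s.

- **Placing:** I lowered each nozzle until it touched the floor (3.1 N and 6.6 N upward), then released it.
- **Last pictures:** All four nozzles lie flat in the correct compartments. The drawer handle has not moved since it was opened, and the bystanders in view look undisturbed. The gripper is clear of everything.

**What went less well:**
- **At the stop:** I over-pulled slightly. The wrist force reached about 96 N against the 120 N limit, and the bar pried the fingers apart before I let go. The over-pull loaded the fingers, and I have no separate reading of the force on the gripper's body for its 40 N limit.
- **Drawer travel:** I judged "fully open" from that hard stop. The gripper moved 126 mm from where the drawer was found. I did not measure the full 180 mm separately.
- **Twins:** They lay with their mouths to the back, not the front as described. I left them as they were.

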